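# Sort washed gearbox parts into their stock bins

## Robot

A 7-joint arm with a two-finger parallel gripper is mounted at the origin on the work surface. World frame = base frame: x ahead of the robot, y to its left, z up, the work surface at z = 0. Lengths are in m, angles in rad, forces in N, time in s.
With the tool pointing down it reaches from about 0.425 to 0.875 m from the base axis. Payload 8.4 kg.
Tool frame: the origin (TCP) lies between the finger pads; the fingertips stand 25 mm ahead of it and the grasp point (between the pads) lies 6 mm ahead of it (tip_extent is the z of the fingertips in the tool frame, in m); z points along the fingers, y is the line along which they close (so a half turn about z gives the same grasp; the last joint's range is limited). The gripper opens to 87 mm and grips with 3 to 60 N. Pads are 19 mm wide; open, the fingers measure 117 mm over their backs; the gripper's body (75 mm by 190 mm) begins 51 mm behind the grasp point.
Start: joints at [-1.312, 0.333, 0.04, 1.465, -0.013, 1.343, -0.059], TCP at [0.228, 0.609, 0.248] pointing down, gripper open.
Joint ranges: [-2.58, 2.58], [-0.38, 2.09], [-1.3, 1.39], [0.25, 2.4], [-1.5, 4.64], [0.08, 2.09], [-2.65, 2.65]. Speed limits (rad/s): [2.22, 2.22, 2.79, 2.79, 3.14, 3.14, 3.14].

## Interface

Orientations are given as a unit quaternion [x, y, z, w].
In Python, from bench import read_state, camera, close_job, recognise, landmark_of, tip_extent gives the robot as it stands. The module is installed in compiled form; this text tells all that it offers.
- The arm moves only by the tool arm_command, never from a script. Its argument "motion" is a list of rows, each a list of 7 numbers: the opening, from -1 (shut) to 1 (fully open), then the shift along the tool's x, y, z in units of 30 mm (1.0 is 30 mm), then the turn, a rotation vector about the tool's x, y, z in units of 6 degrees (1.0 is 6 degrees). A call has 1 to 12 rows; each row is the pose to reach, as a shift and turn from the pose commanded when the call began, along the tool's axes at that moment; what a row does not reach only later rows make up. A row lasts 1/12 s, in which the tool goes at most 41.7 mm and 7.16 degrees, less where a joint would pass 70% of its speed; a pose out of reach is approached as far as the arm can. A call with a gripper value outside its range is refused whole. The fingers move at their own pace and stop on an object; "newtons" is the grip in N (left out, the last holds). Time passes only in rows, so rows that repeat a pose let the fingers close. It gives the time, the measured TCP pose, the force, the opening and the grip force at its end, in the units of the state.
- read_state(): the state, without advancing time (a new reading comes with each control period).
- camera(name): name is "side" or "top"; returns a dict with "pixels" (480x640x3 uint8, red, green, blue), "fovy" (degrees; the focal length in pixels is half the picture's height over the tangent of half this angle, whatever the lens; pixels are square), "cx", "cy" (the principal point, pixels), "camera_from_world" (4x4, takes a point from world to camera coordinates). Camera axes: x right, y up, looking along -z (the intrinsics and any distortion apply to the point x, -y, -z); pixel columns grow to the right and rows downward; lengths in m; the calibration is good to about 2 mm. A picture is of the moment at which its call begins. There is no depth.
- close_job(): hands the job in; it is judged then, once.
Trained networks look in a picture, given as the dict that the camera call returned (one of the last four; its "shot" number tells which), for a name from the list of things; names that differ only in an ending like _2 or _b are one class to them, and where a whole thing is asked for, a point or a joint stands for the part that bears it (a point fixed in the world has none). Each returns a list of dicts, best first, with "conf" (0 to 1); they miss things now and then, are a little off and sometimes report something else, mostly with a low value. They report only what shows in the picture. A call takes as long as a camera call. They do not tell look-alikes from the thing itself.
- recognise(picture, name): "xy" ([column, row] in pixels, amid what is visible of it).
- landmark_of(picture, name): "xy" ([column, row] in pixels: a listed point, or the origin of a listed thing).
The state is a dict: "time": time; "joint_pos": joint angles; "qd": joint speeds; "joint_torque": joint torques, N m; "ee_pos": TCP position; "tcp_rot": TCP orientation; "contact_force": force on the tool from outside, world axes, zero at the start; "moment": the same for the moment, N m; "finger_gap": finger opening in m; "grip_force": force on a finger pad.
Only numpy, scipy, OpenCV 4.12 (cv2) and the standard library are available. Lean on these libraries where they do the work, as an engineer would, in place of code of your own. Each camera call takes 0.05 s, during which the arm holds its last target. There are 200 camera calls.

## Task

Sort the five washed gearbox parts from the black drain tray into the orange stock bins: each goes into the bin that already holds parts of its own kind and size. Lay each one flat on the clear floor at the front of its bin, not on top of other parts, set it down rather than dropping it, and do not disturb the pressure gauge.

Things in the scene. Friction and masses are not known exactly. Their poses are not given: they have to be found in the camera images.
- bearing_large: large steel ball bearing: 52 mm outside diameter, 25 mm bore, 15 mm thick, 130 g, lying flat. Origin: centre of underside; z along its axis. Starts on the floor (3 mm above the bench) of a fixed black drain tray, 260 x 360 mm with a 14 mm rim, among the other loose parts.
- bearing_small_a: small steel ball bearing, one of two alike: 35 mm outside diameter, 15 mm bore, 11 mm thick, 45 g, lying flat. Origin: centre of underside; z along its axis. Starts on the black tray's floor, 3 mm above the bench.
- bearing_small_b: small steel ball bearing, one of two alike: 35 mm outside diameter, 15 mm bore, 11 mm thick, 45 g, lying flat. Origin: centre of underside; z along its axis. Starts on the black tray's floor, 3 mm above the bench.
- gear: spur gear, plain steel, 18 teeth: 40 mm outside diameter, 24 mm tall, 16 mm bore, 190 g, standing on its flat face. Origin: centre of underside; z along its axis. Starts on the black tray's floor, 3 mm above the bench.
- bolt: hex-head steel bolt on its side, 80 mm long: head 24 mm across flats, 10 mm thick; shank 16 mm diameter, 70 mm long; 150 g. Origin on its axis (10 mm above what it lies on), in the shank 30 mm from the head's underside and 40 mm from the tip; the centre of mass is about 5 mm nearer the head. x runs from head to tip, level within 4 degrees. Starts on the black tray's floor, 3 mm above the bench.
- bin_large: fixed orange bin, 170 (x) x 140 (y) mm, walls and floor 3 mm; origin: centre of underside, +x to its back. Side and back walls 55 mm high, the sides sloping from x = -35 mm to the 30 mm front lip at x = -85. At its back, fixed to it: three large bearings, one on top. Clear floor before them: x -82 to +26 mm, 134 mm wide, top 3 mm above origin. Bins differ only in contents
- bin_small: fixed orange bin, 170 (x) x 140 (y) mm, walls and floor 3 mm; origin: centre of underside, +x to its back. Side and back walls 55 mm high, the sides sloping from x = -35 mm to the 30 mm front lip at x = -85. At its back, fixed to it: six small bearings, one on top. Clear floor before them: x -82 to +17 mm, 134 mm wide, top 3 mm above origin. Bins differ only in contents
- bin_gear: fixed orange bin, 170 (x) x 140 (y) mm, walls and floor 3 mm; origin: centre of underside, +x to its back. Side and back walls 55 mm high, the sides sloping from x = -35 mm to the 30 mm front lip at x = -85. At its back, fixed to it: three gears. Clear floor before them: x -82 to +36 mm, 134 mm wide, top 3 mm above origin. Bins differ only in contents
- bin_bolt: fixed orange bin, 170 (x) x 140 (y) mm, walls and floor 3 mm; origin: centre of underside, +x to its back. Side and back walls 55 mm high, the sides sloping from x = -35 mm to the 30 mm front lip at x = -85. At its back, fixed to it: two bolts lying across it. Clear floor before them: x -82 to +21 mm, 134 mm wide, top 3 mm above origin. Bins differ only in contents
- gauge: pressure gauge lying face up on the bench beyond the tray: case 68 mm diameter, 33 mm high, brass stem 46 mm long to its -y side; origin under the middle of the case. Loose bystander: leave it alone.
Things that resemble listed ones, but are neither listed nor needed, are in the scene too. Leave any green look-alike of the bearing_small_a alone.

How it is judged:
At the end, for the whole second after the job is handed in: The large bearing, both small bearings, the gear and the bolt each lie inside the bin that holds their kind, flat (within 0.15 rad) on its floor (less than 6 mm above it), at rest and released; the bolt may point any way (z of bearing_large in the frame of bin_large between -0.005 and 0.009 m and angle between each of bearing_large, bearing_small_a, bearing_small_b, gear's own z axis and vertical below 0.15 rad and x of bearing_large in the frame of bin_large between -0.082 and 0.03 m and y of bearing_large in the frame of bin_large between -0.067 and 0.067 m and linear speed of each of bearing_large, bearing_small_a, bearing_small_b, gear, bolt below 0.02 m/s and z of bearing_small_a in the frame of bin_small between -0.005 and 0.009 m and x of bearing_small_a in the frame of bin_small between -0.082 and 0.03 m and y of bearing_small_a in the frame of bin_small between -0.067 and 0.067 m and z of bearing_small_b in the frame of bin_small between -0.005 and 0.009 m and x of bearing_small_b in the frame of bin_small between -0.082 and 0.03 m and y of bearing_small_b in the frame of bin_small between -0.067 and 0.067 m and z of gear in the frame of bin_gear between -0.005 and 0.009 m and x of gear in the frame of bin_gear between -0.082 and 0.03 m and y of gear in the frame of bin_gear between -0.067 and 0.067 m and z of bolt in the frame of bin_bolt between -0.005 and 0.019 m and angle between bolt's own x axis and vertical between 1.42 and 1.72 rad and x of bolt in the frame of bin_bolt between -0.082 and 0.03 m and y of bolt in the frame of bin_bolt between -0.067 and 0.067 m); the robot touches nothing.
It fails at once if the pressure gauge is moved by more than 15 mm (distance of gauge from where it was at the start of the episode above 0.015 m).
It fails at once if a part is dropped or flung (faster than 0.8 m/s, a fall of over 30 mm, with no finger on it) ((linear speed of bearing_large above 0.8 m/s and contact force between bearing_large and the fingers below 0.01 N) or (linear speed of bearing_small_a above 0.8 m/s and contact force between bearing_small_a and the fingers below 0.01 N) or (linear speed of bearing_small_b above 0.8 m/s and contact force between bearing_small_b and the fingers below 0.01 N) or (linear speed of gear above 0.8 m/s and contact force between gear and the fingers below 0.01 N) or (linear speed of bolt above 0.8 m/s and contact force between bolt and the fingers below 0.01 N)).
It also fails if it takes over 112 s, if anything falls off the work surface, if the arm or the gripper's body presses on something with over 40 N, if the wrist force passes 120 N, or if a joint passes its speed limit or range.

## Working session

There is one attempt and no reset: what is moved stays moved. The work goes in short steps, Python scripts to look and compute and a tool call to move; the robot and the scene stay as the last step left them, time stands still between calls to the robot, and variables do not carry over. Pictures are saved under pics/ and viewed, at most 14 in all, crops included, and the job is handed in when it is done.

Besides the shell and the picture viewer there is one more tool, called after "Request:" as name([rows], argument=value, ...), one row to a line, values as JSON. arm_command: Moves the arm, as the interface text tells. Its arguments: {"type":"object","properties":{"motion":{"type":"array"},"newtons":{"type":"number"}},"required":["motion"]}

```bash
mkdir -p pics; cat > h.py <<'E'
import numpy as np, cv2
from bench import *
def ray(c,uv):
    f=240/np.tan(np.radians(c["fovy"])/2); T=np.array(c["camera_from_world"])
    d=np.array([(uv[0]-c["cx"])/f,-(uv[1]-c["cy"])/f,-1.0]); R=T[:3,:3]
    return -R.T@T[:3,3], R.T@d
def at_z(c,uv,z):
    o,d=ray(c,uv); return o+d*(z-o[2])/d[2]
def proj(c,p):
    f=240/np.tan(np.radians(c["fovy"])/2); T=np.array(c["camera_from_world"])
    q=T[:3,:3]@np.array(p)+T[:3,3]; return np.array([c["cx"]+f*q[0]/-q[2], c["cy"]-f*q[1]/-q[2]])
def tri(c1,u1,c2,u2):
    o1,d1=ray(c1,u1);o2,d2=ray(c2,u2)
    A=np.stack([d1,-d2],1); s=np.linalg.lstsq(A,o2-o1,rcond=None)[0]
    a,b=o1+d1*s[0],o2+d2*s[1]; return (a+b)/2,np.linalg.norm(a-b)
def save(c,n,box=None,k=1):
    im=c["pixels"][...,::-1]
    if box: im=im[box[1]:box[3],box[0]:box[2]]
    cv2.imwrite("pics/"+n,cv2.resize(im,None,fx=k,fy=k,interpolation=cv2.INTER_CUBIC))
E
python3 - <<'E'
from h import *
np.set_printoptions(precision=3,suppress=True)
t=camera("top");s=camera("side")
save(t,"top0.png");save(s,"side0.png")
print({k:v for k,v in t.items() if k!="pixels"});print({k:v for k,v in s.items() if k!="pixels"})
for n in ["bearing_large","bearing_small_a","gear","bolt","bin_large","bin_small","bin_gear","bin_bolt","gauge"]:
    for c,m in((t,"top"),(s,"side")):
        print(n,m,[(np.round(x["xy"]).tolist(),round(x["conf"],2)) for x in landmark_of(c,n)][:6],[(np.round(x["xy"]).tolist(),round(x["conf"],2)) for x in recognise(c,n)][:6])
st=read_state();print(st, tip_extent)
E
```

```text
{'fovy': 48.03725096225409, 'cx': 317.2299514131867, 'cy': 233.76177889235004, 'camera_from_world': array([[-0.024, -1.   ,  0.011,  0.016],
       [ 0.984, -0.021,  0.176, -0.603],
       [-0.176,  0.015,  0.984, -0.909],
       [ 0.   ,  0.   ,  0.   ,  1.   ]]), 'shot': 1}
{'fovy': 57.12438228114747, 'cx': 313.448860329128, 'cy': 237.85013554828436, 'camera_from_world': array([[-0.823, -0.568, -0.008,  0.49 ],
       [ 0.339, -0.501,  0.796, -0.246],
       [-0.456,  0.653,  0.605, -0.594],
       [ 0.   ,  0.   ,  0.   ,  1.   ]]), 'shot': 2}
bearing_large top [([364.0, 294.0], 0.71)] [([358.0, 289.0], 0.71)]
bearing_large side [([374.0, 257.0], 0.89)] [([348.0, 286.0], 0.57)]
bearing_small_a top [([328.0, 239.0], 0.73), ([219.0, 169.0], 0.73), ([270.0, 237.0], 0.7), ([196.0, 133.0], 0.63)] [([196.0, 133.0], 0.82), ([327.0, 234.0], 0.81), ([218.0, 166.0], 0.8), ([270.0, 234.0], 0.73)]
bearing_small_a side [([281.0, 284.0], 0.85), ([143.0, 287.0], 0.77), ([186.0, 286.0], 0.57), ([314.0, 250.0], 0.5), ([285.0, 439.0], 0.34)] [([280.0, 282.0], 0.77), ([188.0, 284.0], 0.71), ([315.0,
[... 898 characters left out ...]
bolt side [([374.0, 186.0], 0.81)] [([375.0, 176.0], 0.65)]
gauge top [([275.0, 137.0], 0.83)] [([278.0, 133.0], 0.65)]
gauge side [([210.0, 244.0], 0.81)] [([209.0, 235.0], 0.88), ([340.0, 223.0], 0.15)]
{'time': 1.9, 'joint_pos': array([-1.312,  0.333,  0.04 ,  1.465, -0.013,  1.343, -0.058]), 'qd': array([ 0.001,  0.001, -0.001,  0.001,  0.   , -0.002, -0.001]), 'joint_torque': array([  0.   , -65.61 ,   1.333, -40.406,  -0.06 ,   0.035,   0.   ]), 'ee_pos': array([0.228, 0.609, 0.248]), 'tcp_rot': array([ 0.178,  0.984, -0.   , -0.   ]), 'contact_force': array([ 0.071,  0.4  , -0.343]), 'moment': array([ 0.047,  0.037, -0.023]), 'grip_force': 0.0, 'finger_gap': 0.08712492157881514} 0.025
```

View pictures.

View pics/top0.png

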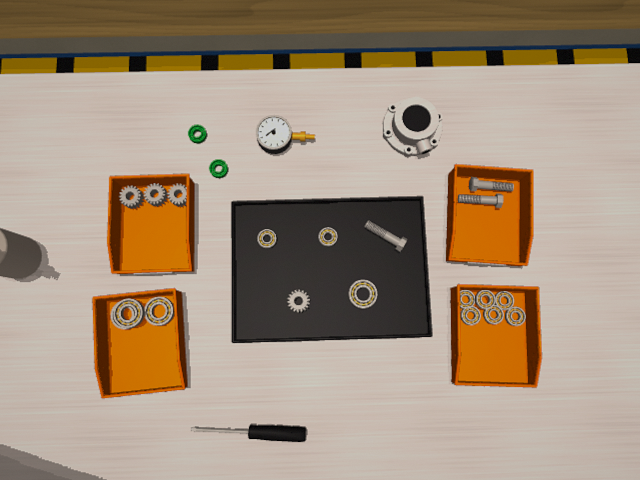

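View pics/side0.png

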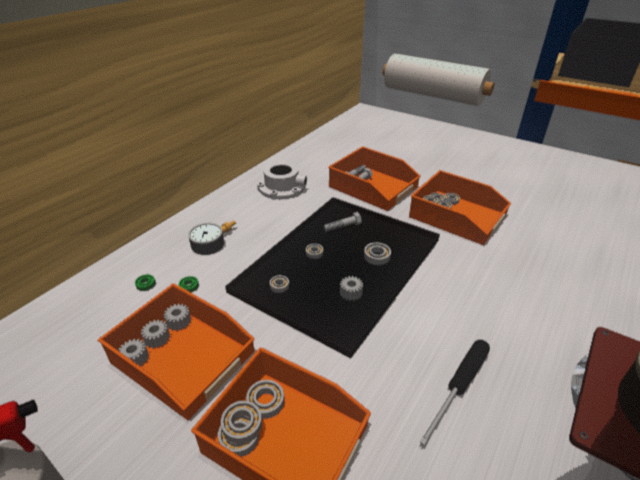

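```bash
cat >> h.py <<'E'
def blobs(c,amin=60):
    im=c["pixels"].astype(int); hsv=cv2.cvtColor(c["pixels"],cv2.COLOR_RGB2HSV)
    z=np.zeros(im.shape[:2],np.uint8)
    tray=[(0.4,-.18)] # unused
    dark=((im.max(2)<60)*255).astype(np.uint8)
    n,l,st,_=cv2.connectedComponentsWithStats(dark); 
    k=max(range(1,n),key=lambda i:st[i,4] if st[i,0]>180 else 0)
    cs=cv2.findContours((l==k).astype(np.uint8),cv2.RETR_EXTERNAL,cv2.CHAIN_APPROX_NONE)[0]
    hull=cv2.convexHull(max(cs,key=len)); cv2.fillConvexPoly(z,hull,1); z=cv2.erode(z,np.ones((7,7)))
    m=((im.max(2)>75)&(z>0)).astype(np.uint8)
    out=[]
    for q in cv2.findContours(m,cv2.RETR_EXTERNAL,cv2.CHAIN_APPROX_NONE)[0]:
        h=cv2.convexHull(q); M=cv2.moments(h)
        if M["m00"]>amin: out.append((np.array([M["m10"],M["m01"]])/M["m00"],M["m00"],cv2.minAreaRect(h),h))
    return out,cv2.minAreaRect(hull)
E
python3 - <<'E'
from h import *
np.set_printoptions(precision=4,suppress=True)
t=camera("top");s=camera("side")
bt,tr=blobs(t);bs,_=blobs(s)
print("tray",tr)
for b in bt:
    best=min(((*tri(t,b[0],s,x[0]),x) for x in bs),key=lambda q:q[1]+10*abs(q[0][2]-.01))
    print(b[0],b[1],b[2],"->",best[0],best[1],best[2][0])
# bins: corners of orange mask
for nm,c in(("top",t),("side",s)):
    hsv=cv2.cvtColor(c["pixels"],cv2.COLOR_RGB2HSV)
    m=((hsv[...,0]<16)&(hsv[...,1]>150)&(hsv[...,2]>80)).astype(np.uint8)
    for q in cv2.findContours(m,cv2.RETR_EXTERNAL,cv2.CHAIN_APPROX_NONE)[0]:
        if cv2.contourArea(q)>2500:
            h=cv2.convexHull(q); print(nm,cv2.approxPolyDP(h,4,True)[:,0].tolist())
names=["bin_large","bin_small","bin_gear","bin_bolt","gauge"]
for n in names:
    a=landmark_of(t,n);b=landmark_of(s,n)
    if a and b: print(n,*tri(t,a[0]["xy"],s,b[0]["xy"]),at_z(t,a[0]["xy"],0),at_z(s,b[0]["xy"],0))
    elif b: print(n,at_z(s,b[0]["xy"],0))
save(t,"tray.png",(225,190,440,350),3.5)
E
```

```text
tray ((329.7456970214844, 269.21343994140625), (141.32310485839844, 199.24916076660156), 88.47246551513672)
[298.0646 300.4342] 400.0 ((298.0, 300.5), (23.0, 22.0), 90.0) -> [0.4871 0.0392 0.0247] 0.0004885715647498632 [351.2112 283.9507]
[362.5311 293.4687] 654.0 ((362.5000305175781, 293.5000305175781), (28.284271240234375, 28.284271240234375), 45.0) -> [ 0.4975 -0.0782  0.0165] 0.0005837981810386106 [377.1568 250.7686]
[266.3345 238.0811] 279.5 ((266.5, 238.0), (18.0, 19.0), 90.0) -> [0.6044 0.0966 0.0124] 0.0009615177341859025 [278.7352 281.9128]
[327.4532 236.0996] 279.5 ((327.5, 236.0), (18.0, 19.0), 90.0) -> [ 0.6055 -0.0173  0.0122] 0.00034037208553673934 [314.0595 249.2656]
[386.6567 235.2635] 487.0 ((385.38458251953125, 233.4230499267578), (44.376014709472656, 14.144856452941895), 33.6900634765625) -> [ 0.6029 -0.1272  0.0187] 0.0010575823862669113 [344.5524 220.6577]
top [[174, 288], [184, 388], [101, 397], [94, 361], [93, 297]]
top [[451, 288], [538, 287], [541, 358], [535, 387], [455, 384]]
top [[188, 174], [191, 271], [112, 273], [107, 245], [109, 177]]
top [[455, 164], 
[... 229 characters left out ...]
ide [[172, 284], [225, 312], [253, 338], [253, 351], [189, 418], [113, 364], [98, 340]]
side [[411, 195], [441, 171], [490, 186], [509, 204], [481, 243], [410, 216]]
side [[329, 167], [364, 147], [402, 160], [419, 176], [416, 186], [386, 209], [330, 186]]
bin_large [0.4189 0.317  0.    ]
bin_small [ 0.4172 -0.3062  0.0068] 0.00530034521397587 [ 0.4196 -0.3076  0.    ] [ 0.4172 -0.3179  0.    ]
bin_gear [0.6237 0.304  0.0026] 0.0006239842833157073 [0.624  0.3046 0.    ] [0.626 0.303 0.   ]
bin_bolt [ 0.6366 -0.3101  0.0047] 0.00020913313323129293 [ 0.6377 -0.3116  0.    ] [ 0.6401 -0.3174  0.    ]
gauge [0.7992 0.0798 0.0053] 0.0031723464437561307 [0.8025 0.081  0.    ] [0.803  0.0748 0.    ]
```

View pics/tray.png

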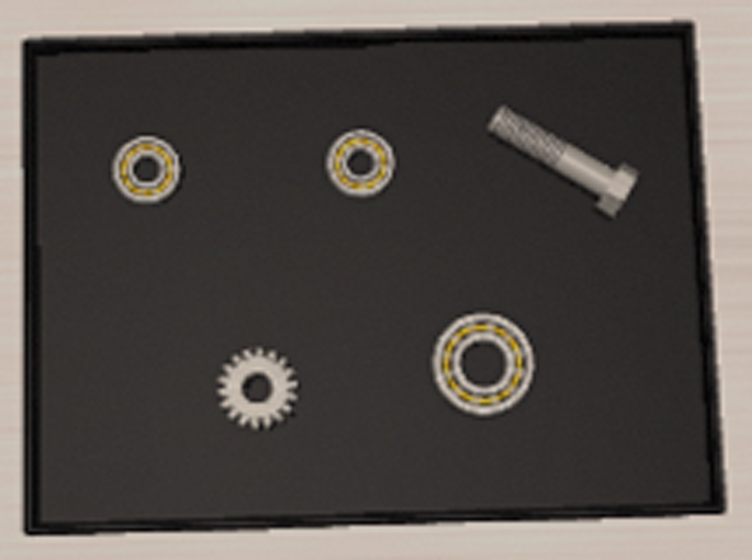

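```bash
python3 - <<'E'
from h import *
from scipy.optimize import least_squares
np.set_printoptions(precision=4,suppress=True)
t=camera("top");s=camera("side")
C={"large":([93,297],[174,288],[184,388],[101,397]),"small":([451,288],[538,287],[535,387],[455,384]),
"gear":([109,177],[188,174],[191,271],[112,273]),"bolt":([455,164],[532,170],[526,265],[447,260])}
L=np.array([[.085,.07,.055],[.085,-.07,.055],[-.085,-.07,.03],[-.085,.07,.03]])
W=lambda p:np.c_[L[:,0]*np.cos(p[2])-L[:,1]*np.sin(p[2])+p[0],L[:,0]*np.sin(p[2])+L[:,1]*np.cos(p[2])+p[1],L[:,2]]
for n,c in C.items():
    r=least_squares(lambda p:(np.array([proj(t,x) for x in W(p)])-c).ravel(),[.5,0,0])
    print(n,r.x,np.abs(r.fun).max())
    print("  place", r.x[:2]+np.array([[np.cos(r.x[2]),-np.sin(r.x[2])],[np.sin(r.x[2]),np.cos(r.x[2])]])@[-.03,0], "side px",np.array([proj(s,x) for x in W(r.x)]).round().tolist())
b=max(blobs(t)[0],key=lambda b:max(b[2][1])/min(b[2][1]))
h=b[3][:,0].astype(float); w=np.array([at_z(t,q,.015)[:2] for q in h])
m=np.zeros((480,640),np.uint8);cv2.fillPoly(m,[b[3]],1)
im=(t["pixels"].max(2)>75)&(m>0); P=np.array([at_z(t,q[::-1],.015)[:2] for q in np.argwhere(im)])
c=P.mean(0);u=np.linalg.svd(P-c,full_matrices=False)[2][0]; d=(P-c)@u
if u[0]<0:u=-u;d=-d
e=(P-c)@np.array([-u[1],u[0]])
print("bolt",c,u,np.degrees(np.arctan2(u[1],u[0])),d.min(),d.max())
hp,tp=c+u*d.min(),c+u*d.max(); v=np.array([-u[1],u[0]])
for k in np.linspace(d.min(),d.max(),9): q=abs(d-k)<.004; print(round(k,3),e[q].mean().round(4),np.ptp(e[q]).round(4))
print("head",hp,"tip",tp,"com",hp+u*.035,"sidecheck",tri(t,proj(t,[*c,.015]),s,b[0]) and None)
E
```

```text
large [0.4198 0.3177 0.0814] 1.0025991873706346
  place [0.3899 0.3153] side px [[193.0, 430.0], [261.0, 348.0], [369.0, 413.0], [316.0, 516.0]]
small [ 0.4153 -0.305  -0.032 ] 4.0626589949999925
  place [ 0.3853 -0.304 ] side px [[412.0, 197.0], [439.0, 171.0], [510.0, 203.0], [488.0, 234.0]]
gear [0.6298 0.3035 0.016 ] 1.2326540212434338
  place [0.5998 0.303 ] side px [[100.0, 340.0], [173.0, 284.0], [254.0, 339.0], [185.0, 408.0]]
bolt [ 0.6334 -0.3141 -0.1012] 1.4155503345907618
  place [ 0.6036 -0.3111] side px [[329.0, 167.0], [363.0, 147.0], [420.0, 176.0], [388.0, 200.0]]
bolt [ 0.6043 -0.1275] [0.5393 0.8421] 57.362672701950494 -0.03705147098872824 0.04512185884672084
-0.037 0.0008 0.0264
-0.027 -0.0001 0.0264
-0.017 -0.0003 0.0153
-0.006 -0.0001 0.0156
0.004 -0.0001 0.0144
0.014 -0.0 0.0147
0.025 0.0003 0.0147
0.035 0.0003 0.014
0.045 0.0001 0.0138
head [ 0.5843 -0.1587] tip [ 0.6286 -0.0895] com [ 0.6032 -0.1292] sidecheck None
```

Request:
arm_command([
  [1,0,0,0,0,0,-1.19],
  [1,0,0,0,0,0,-2.38],
  [1,0,0,0,0,0,-3.42],
  [1,0,0,0,0,0,-3.42],
], newtons=20)

```text
time: 2.93
ee_pos: [0.2277, 0.6088, 0.2475]
tcp_rot: [-0.003, 1.0, -0.0, -0.0]
contact_force: [-0.3, 0.1, -0.4]
finger_gap: 0.0867
grip_force: 0.0
```

Request:
arm_command([
  [1,-8.63,-19,4.25,0,0,0],
  [1,-8.63,-19,4.25,0,0,0],
  [1,-8.63,-19,4.25,0,0,0],
  [1,-8.63,-19,4.25,0,0,0],
  [1,-8.63,-19,4.25,0,0,0],
  [1,-8.63,-19,4.25,0,0,0],
  [1,-8.63,-19,4.25,0,0,0],
  [1,-8.63,-19,4.25,0,0,0],
  [1,-8.63,-19,4.25,0,0,0],
  [1,-8.63,-19,4.25,0,0,0],
  [1,-8.63,-19,4.25,0,0,0],
  [1,-8.63,-19,4.25,0,0,0],
], newtons=25)

```text
time: 3.93
ee_pos: [0.4309, 0.1609, 0.1479]
tcp_rot: [0.002, 1.0, 0.001, 0.0]
contact_force: [1.2, 0.4, -0.3]
finger_gap: 0.0871
grip_force: 0.0
```

Request:
arm_command([
  [1,-1.7,-3.7,0.9,0,0,0],
  [1,-1.7,-3.7,0.9,0,0,0],
  [1,-1.7,-3.7,0.9,0,0,0],
  [1,-1.7,-3.7,0.9,0,0,0],
  [1,-1.7,-3.7,0.9,0,0,0],
  [1,-1.7,-3.7,0.9,0,0,0],
])

```text
time: 4.43
ee_pos: [0.4814, 0.052, 0.1208]
tcp_rot: [0.001, 1.0, 0.0, -0.0]
contact_force: [-0.5, 0.8, -0.9]
finger_gap: 0.0873
grip_force: 0.0
```

Request:
arm_command([
  [0.6,-0.19,-0.43,0,0,0,0],
  [0.4,-0.19,-0.43,1,0,0,0],
  [0.4,-0.19,-0.43,2,0,0,0],
  [0.4,-0.19,-0.43,2.5,0,0,0],
  [0.4,-0.19,-0.43,2.99,0,0,0],
  [0.4,-0.19,-0.43,2.99,0,0,0],
  [-1,-0.19,-0.43,2.99,0,0,0],
  [-1,-0.19,-0.43,2.99,0,0,0],
  [-1,-0.19,-0.43,2.99,0,0,0],
  [-1,-0.19,-0.43,2.99,0,0,0],
  [-1,-0.19,-0.43,2.99,0,0,0],
  [-1,-0.19,-0.43,2.99,0,0,0],
])

```text
time: 5.43
ee_pos: [0.4874, 0.0393, 0.0316]
tcp_rot: [-0.0, 1.0, 0.0, 0.0]
contact_force: [-1.3, 1.6, 5.5]
finger_gap: 0.0392
grip_force: 25.0
```

Request:
arm_command([
  [-1,0,0,-1,0,0,0],
  [-1,0,0,-2,0,0,0],
  [-1,0,0,-3,0,0,0],
  [-1,-3.75,8.79,-3,0,0,0],
  [-1,-3.75,8.79,-3,0,0,0],
  [-1,-3.75,8.79,-3,0,0,0],
  [-1,-3.75,8.79,-3,0,0,0],
  [-1,-3.75,8.79,-3,0,0,0],
  [-1,-3.75,8.79,-3,0,0,0],
  [-1,-3.75,8.79,-3,0,0,0],
  [-1,-3.75,8.79,-3,0,0,0],
  [-1,-3.75,8.79,-3,0,0,0],
])

```text
time: 6.43
ee_pos: [0.5989, 0.3053, 0.1196]
tcp_rot: [-0.002, 1.0, -0.0, -0.001]
contact_force: [-0.5, -1.6, -1.3]
finger_gap: 0.0393
grip_force: 25.0
```

Request:
arm_command([
  [-1,0,0,1,0,0,0],
  [-1,0,0,2,0,0,0],
  [-1,0,0,2.5,0,0,0],
  [-1,0,0,2.75,0,0,0],
  [-1,0,0,2.91,0,0,0],
  [-1,0,0,2.91,0,0,0],
  [0.2,0,0,2.91,0,0,0],
  [0.2,0,0,2.91,0,0,0],
  [0.2,0,0,2.91,0,0,0],
  [0.2,0,0,2,0,0,0],
  [0.2,0,0,1,0,0,0],
  [0.2,0,0,0,0,0,0],
])

```text
time: 7.43
ee_pos: [0.5995, 0.3025, 0.1227]
tcp_rot: [-0.0, 1.0, -0.0, 0.0]
contact_force: [0.3, 0.6, 0.3]
finger_gap: 0.0518
grip_force: 0.0
```

Request:
arm_command([
  [0.7,3.4,-12.69,0,0,0,0],
  [0.7,3.4,-12.69,0,0,0,0],
  [0.7,3.4,-12.69,0,0,0,0],
  [0.7,3.4,-12.69,0,0,0,0],
  [0.7,3.4,-12.69,0,0,0,0],
  [0.7,3.4,-12.69,0,0,0,0],
  [0.7,3.4,-12.69,0,0,0,0],
  [0.7,3.4,-12.69,0,0,0,0],
  [0.7,3.4,-12.69,0,0,0,0],
  [0.7,3.4,-12.69,0,0,0,0],
  [0.7,3.4,-12.69,0,0,0,0],
  [0.7,3.4,-12.69,0,0,0,0],
])

```text
time: 8.43
ee_pos: [0.4979, -0.0792, 0.1221]
tcp_rot: [0.001, 1.0, 0.0, 0.001]
contact_force: [-0.5, 0.4, -0.4]
finger_gap: 0.074
grip_force: 0.0
```

```bash
python3 - <<'E'
from h import *
s=camera("side");t=camera("top");save(s,"s1.png",(90,200,380,440),2.5)
x=landmark_of(s,"gear");y=landmark_of(t,"gear");print([(i["xy"],i["conf"],at_z(s,i["xy"],.003)) for i in x],[(i["xy"],i["conf"],at_z(t,i["xy"],.003)) for i in y],read_state()["ee_pos"])
E
```

```text
[([196.1, 363.9], 0.83, array([0.60284405, 0.30279319, 0.003     ]))] [([156.7, 242.0], 0.65, array([0.60265388, 0.3018327 , 0.003     ]))] [ 0.498213   -0.07664631  0.12130799]
```

View pics/s1.png

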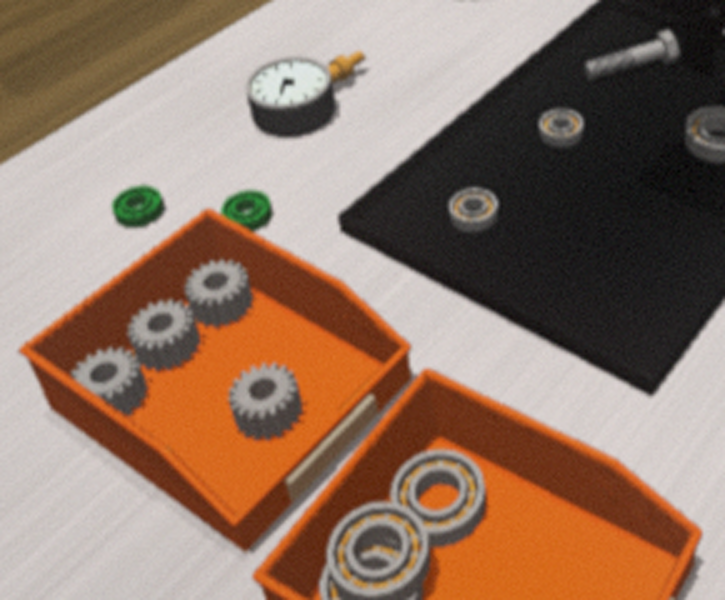

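Request:
arm_command([
  [0.7,0,-0.04,1,0,0,0],
  [0.7,0,-0.04,2,0,0,0],
  [0.7,0,-0.04,2.5,0,0,0],
  [0.7,0,-0.04,3.01,0,0,0],
  [0.7,0,-0.04,3.01,0,0,0],
  [-1,0,-0.04,3.01,0,0,0],
  [-1,0,-0.04,3.01,0,0,0],
  [-1,0,-0.04,3.01,0,0,0],
  [-1,0,-0.04,3.01,0,0,0],
  [-1,0,-0.04,3.01,0,0,0],
])

```text
time: 9.47
ee_pos: [0.4978, -0.079, 0.031]
tcp_rot: [-0.0, 1.0, 0.0, 0.0]
contact_force: [-0.2, 0.5, 0.8]
finger_gap: 0.0513
grip_force: 25.0
```

Request:
arm_command([
  [-1,0,0,-1,0,0,0],
  [-1,0,0,-2,0,0,0],
  [-1,3.6,13.13,-3,0,0,0],
  [-1,3.6,13.13,-3,0,0,0],
  [-1,3.6,13.13,-3,0,0,0],
  [-1,3.6,13.13,-3,0,0,0],
  [-1,3.6,13.13,-3,0,0,0],
  [-1,3.6,13.13,-3,0,0,0],
  [-1,3.6,13.13,-3,0,0,0],
  [-1,3.6,13.13,-3,0,0,0],
  [-1,3.6,13.13,-3,0,0,0],
  [-1,3.6,13.13,-3,0,0,0],
])

```text
time: 10.47
ee_pos: [0.388, 0.3176, 0.1212]
tcp_rot: [-0.001, 1.0, 0.001, 0.0]
contact_force: [0.5, 0.4, -1.3]
finger_gap: 0.0514
grip_force: 25.0
```

Request:
arm_command([
  [-1,0,0,1,0,0,0],
  [-1,0,0,2,0,0,0],
  [-1,0,0,2.6,0,0,0],
  [-1,0,0,2.85,0,0,0],
  [-1,0,0,2.98,0,0,0],
  [-1,0,0,2.98,0,0,0],
  [0.45,0,0,2.98,0,0,0],
  [0.45,0,0,2.98,0,0,0],
  [0.45,0,0,2.98,0,0,0],
  [0.45,0,0,2,0,0,0],
  [0.45,0,0,1,0,0,0],
  [0.45,0,0,0,0,0,0],
])

```text
time: 11.47
ee_pos: [0.3895, 0.3143, 0.1222]
tcp_rot: [-0.0, 1.0, -0.0, -0.0]
contact_force: [-0.4, 0.8, 0.4]
finger_gap: 0.0625
grip_force: 0.0
```

Request:
arm_command([
  [0.4,-7.15,-7.26,0,0,0,0],
  [0.4,-7.15,-7.26,0,0,0,0],
  [0.4,-7.15,-7.26,0,0,0,0],
  [0.4,-7.15,-7.26,0,0,0,0],
  [0.4,-7.15,-7.26,0,0,0,0],
  [0.4,-7.15,-7.26,0,0,0,0],
  [0.4,-7.15,-7.26,0,0,0,0],
  [0.4,-7.15,-7.26,0,0,0,0],
  [0.4,-7.15,-7.26,0,0,0,0],
  [0.4,-7.15,-7.26,0,0,0,0],
])

```text
time: 12.3
ee_pos: [0.6045, 0.096, 0.121]
tcp_rot: [0.001, 1.0, -0.0, 0.0]
contact_force: [-0.4, -0.0, -0.3]
finger_gap: 0.0612
grip_force: 0.0
```

Request:
arm_command([
  [0.4,0,0.02,1,0,0,0],
  [0.4,0,0.02,2,0,0,0],
  [0.4,0,0.02,2.5,0,0,0],
  [0.4,0,0.02,3.02,0,0,0],
  [0.4,0,0.02,3.02,0,0,0],
  [-1,0,0.02,3.02,0,0,0],
  [-1,0,0.02,3.02,0,0,0],
  [-1,0,0.02,3.02,0,0,0],
  [-1,0,0.02,3.02,0,0,0],
  [-1,0,0.02,3.02,0,0,0],
])

```text
time: 13.13
ee_pos: [0.604, 0.0978, 0.0304]
tcp_rot: [-0.0, 1.0, 0.0, 0.0]
contact_force: [-0.4, -0.9, 0.6]
finger_gap: 0.035
grip_force: 0.3
```

Request:
arm_command([
  [-1,0,0,0,0,0,0],
  [-1,0,0,0,0,0,0],
  [-1,0,0,0,0,0,0],
  [-1,0,0,-1,0,0,0],
  [-1,0,0,-2,0,0,0],
  [-1,0,0,-3,0,0,0],
  [-1,0,0,-3,0,0,0],
])

```text
time: 13.72
ee_pos: [0.6073, 0.0975, 0.1262]
tcp_rot: [0.0, 1.0, 0.001, 0.004]
contact_force: [1.4, 0.2, -0.0]
finger_gap: 0.0343
grip_force: 25.0
```

Request:
arm_command([
  [-1,6.6,-13.41,0,0,0,0],
  [-1,6.6,-13.41,0,0,0,0],
  [-1,6.6,-13.41,0,0,0,0],
  [-1,6.6,-13.41,0,0,0,0],
  [-1,6.6,-13.41,0,0,0,0],
  [-1,6.6,-13.41,0,0,0,0],
  [-1,6.6,-13.41,0,0,0,0],
  [-1,6.6,-13.41,0,0,0,0],
  [-1,6.6,-13.41,0,0,0,0],
  [-1,6.6,-13.41,0,0,0,0],
  [-1,6.6,-13.41,0,0,0,0],
  [-1,6.6,-13.41,0,0,0,0],
])

```text
time: 14.72
ee_pos: [0.4021, -0.3114, 0.1206]
tcp_rot: [0.004, 1.0, -0.001, -0.0]
contact_force: [-0.5, 0.6, 0.2]
finger_gap: 0.0338
grip_force: 25.0
```

```bash
python3 - <<'E'
from h import *
s=camera("side");save(s,"s2.png",(350,110,560,270),3.5)
r=read_state();print(r["ee_pos"],r["finger_gap"],r["grip_force"])
E
```

```text
[ 0.40390945 -0.30844997  0.12026018] 0.03401851996186039 24.99971777200699
```

View pics/s2.png

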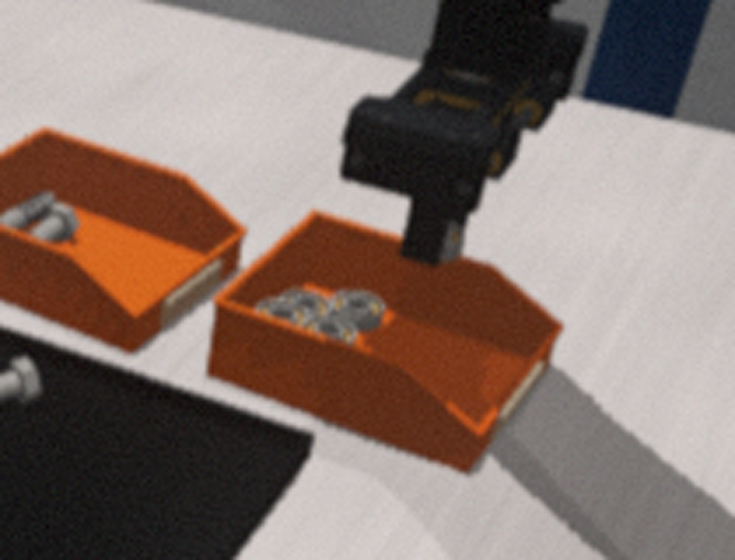

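Request:
arm_command([
  [-1,0,0,1,0,0,0],
  [-1,0,0,2,0,0,0],
  [-1,0,0,2.6,0,0,0],
  [-1,0,0,2.85,0,0,0],
  [-1,0,0,2.98,0,0,0],
  [-1,0,0,2.98,0,0,0],
  [0.05,0,0,2.98,0,0,0],
  [0.05,0,0,2.98,0,0,0],
  [0.05,0,0,2.98,0,0,0],
  [0.05,0,0,2,0,0,0],
  [0.05,0,0,1,0,0,0],
  [0.05,0,0,0,0,0,0],
])

```text
time: 15.77
ee_pos: [0.4059, -0.305, 0.1215]
tcp_rot: [0.0, 1.0, -0.0, -0.0]
contact_force: [1.2, 0.8, 1.1]
finger_gap: 0.0457
grip_force: 0.0
```

Now small bearing B at (0.6055, -0.0173).

Request:
arm_command([
  [0.4,-6.65,9.59,0,0,0,0],
  [0.4,-6.65,9.59,0,0,0,0],
  [0.4,-6.65,9.59,0,0,0,0],
  [0.4,-6.65,9.59,0,0,0,0],
  [0.4,-6.65,9.59,0,0,0,0],
  [0.4,-6.65,9.59,0,0,0,0],
  [0.4,-6.65,9.59,0,0,0,0],
  [0.4,-6.65,9.59,0,0,0,0],
  [0.4,-6.65,9.59,0,0,0,0],
  [0.4,-6.65,9.59,0,0,0,0],
  [0.4,-6.65,9.59,0,0,0,0],
  [0.4,-6.65,9.59,0,0,0,0],
])

```text
time: 16.77
ee_pos: [0.6052, -0.0187, 0.1204]
tcp_rot: [0.001, 1.0, -0.0, -0.0]
contact_force: [-0.4, -0.9, -0.2]
finger_gap: 0.0615
grip_force: 0.0
```

```bash
python3 - <<'E'
from h import *
s=camera("side");save(s,"s3.png",(300,140,520,270),3.5)
r=read_state();print(r["ee_pos"],r["finger_gap"])
for n in("bearing_small_a",):print([(i["xy"],i["conf"],at_z(s,i["xy"],.003)) for i in landmark_of(s,n)])
E
```

```text
[ 0.60505008 -0.0191467   0.12046719] 0.0607271162414607
[([460.7, 216.6], 0.54, array([ 0.40864462, -0.30398559,  0.003     ])), ([313.6, 251.6], 0.47, array([ 0.60875589, -0.02002095,  0.003     ])), ([189.4, 286.2], 0.47, array([0.73977534, 0.18976025, 0.003     ]))]
```

View pics/s3.png

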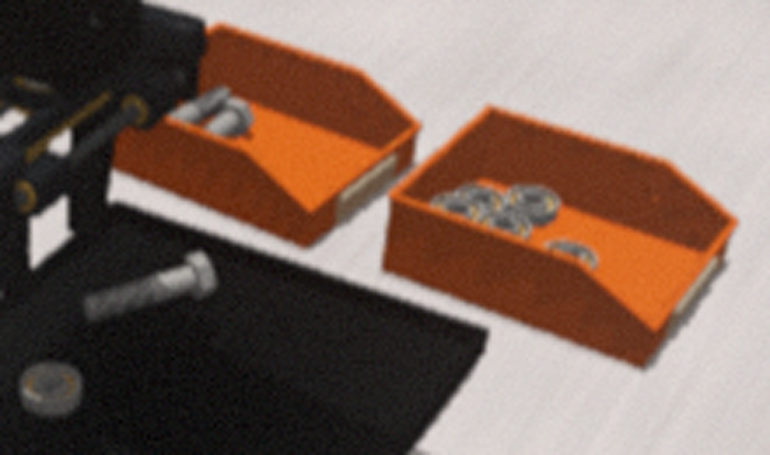

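Request:
arm_command([
  [0.4,0,0.06,1,0,0,0],
  [0.4,0,0.06,2,0,0,0],
  [0.4,0,0.06,2.5,0,0,0],
  [0.4,0,0.06,3,0,0,0],
  [0.4,0,0.06,3,0,0,0],
  [-1,0,0.06,3,0,0,0],
  [-1,0,0.06,3,0,0,0],
  [-1,0,0.06,3,0,0,0],
  [-1,0,0.06,3,0,0,0],
  [-1,0,0.06,3,0,0,0],
  [-1,0,0.06,3,0,0,0],
  [-1,0,0.06,3,0,0,0],
])

```text
time: 17.87
ee_pos: [0.6057, -0.0156, 0.0304]
tcp_rot: [-0.0, 1.0, -0.0, 0.0]
contact_force: [-2.0, -0.9, 2.8]
finger_gap: 0.0339
grip_force: 25.0
```

Request:
arm_command([
  [-1,0,0,-1,0,0,0],
  [-1,0,0,-2,0,0,0],
  [-1,8.18,-9.55,-3,0,0,0],
  [-1,8.18,-9.55,-3,0,0,0],
  [-1,8.18,-9.55,-3,0,0,0],
  [-1,8.18,-9.55,-3,0,0,0],
  [-1,8.18,-9.55,-3,0,0,0],
  [-1,8.18,-9.55,-3,0,0,0],
  [-1,8.18,-9.55,-3,0,0,0],
  [-1,8.18,-9.55,-3,0,0,0],
  [-1,8.18,-9.55,-3,0,0,0],
  [-1,8.18,-9.55,-3,0,0,0],
])

```text
time: 18.87
ee_pos: [0.3553, -0.3074, 0.121]
tcp_rot: [0.004, 1.0, -0.001, 0.0]
contact_force: [0.0, -0.1, 0.5]
finger_gap: 0.034
grip_force: 25.0
```

Request:
arm_command([
  [-1,0,0,0,0,0,0],
  [-1,0,0,1,0,0,0],
  [-1,0,0,2,0,0,0],
  [-1,0,0,2.7,0,0,0],
  [-1,0,0,2.98,0,0,0],
  [-1,0,0,2.98,0,0,0],
  [0.05,0,0,2.98,0,0,0],
  [0.05,0,0,2.98,0,0,0],
  [0.05,0,0,2.98,0,0,0],
  [0.05,0,0,2,0,0,0],
  [0.05,0,0,1,0,0,0],
  [0.05,0,0,0,0,0,0],
])

```text
time: 19.87
ee_pos: [0.36, -0.3018, 0.1214]
tcp_rot: [-0.0, 1.0, -0.0, -0.0]
contact_force: [1.3, -0.1, 0.2]
finger_gap: 0.0457
grip_force: 0.0
```

```bash
python3 - <<'E'
from h import *
print(read_state()["joint_pos"])
E
```

```text
[-0.10026296  0.07680738  0.74025855  2.07114696 -0.06001261  1.0150802
  2.24115895]
```

Request:
arm_command([
  [0.2,-8.1,5.76,0,0,0,10],
  [0.2,-8.1,5.76,0,0,0,10],
  [0.2,-8.1,5.76,0,0,0,10],
  [0.2,-8.1,5.76,0,0,0,10],
  [0.2,-8.1,5.76,0,0,0,10],
  [0.2,-8.1,5.76,0,0,0,10],
  [0.2,-8.1,5.76,0,0,0,10],
  [0.2,-8.1,5.76,0,0,0,10],
  [0.2,-8.1,5.76,0,0,0,10],
  [0.2,-8.1,5.76,0,0,0,10],
  [0.2,-8.1,5.76,0,0,0,10],
])

```text
time: 20.78
ee_pos: [0.6032, -0.129, 0.1203]
tcp_rot: [0.499, 0.867, -0.0, 0.0]
contact_force: [-0.3, 0.0, -0.4]
finger_gap: 0.0524
grip_force: 0.0
```

Request:
arm_command([
  [0.2,0,0,0,0,0,10.43],
  [0.2,0,0,0,0,0,10.43],
  [0.2,0,0,0,0,0,10.43],
  [0.2,0,0,0,0,0,10.43],
  [0.2,0,0,0,0,0,10.43],
  [0.2,0,0,0,0,0,10.43],
  [0.2,0,0,0,0,0,10.43],
  [0.2,0,0,0,0,0,10.43],
  [0.2,0,0,0,0,0,10.43],
  [0.2,0,0,0,0,0,10.43],
  [0.2,0,0,0,0,0,10.43],
])

```text
time: 21.7
ee_pos: [0.603, -0.1295, 0.1204]
tcp_rot: [0.876, 0.482, 0.0, -0.0]
contact_force: [-0.1, -0.4, -0.5]
finger_gap: 0.0524
grip_force: 0.0
```

```bash
python3 - <<'E'
from h import *
from scipy.spatial.transform import Rotation as R
np.set_printoptions(precision=4,suppress=True)
s=camera("side");save(s,"s4.png",(290,140,530,290),3.2)
r=read_state();M=R.from_quat(r["tcp_rot"]).as_matrix();print(r["ee_pos"],r["joint_pos"][6]);print(M)
print("units to bolt grasp",M.T@(np.array([.603,-.129,.0305])-r["ee_pos"])/.03)
print("world delta->tool, grasp to bin",M.T@(np.array([.6036,-.3111,0])-[.603,-.129,0])/.03)
print([(i["xy"],i["conf"],at_z(s,i["xy"],.003)) for i in landmark_of(s,"bearing_small_a")])
E
```

```text
[ 0.603  -0.1294  0.1204] -0.05687542397474512
[[ 0.5349  0.8449  0.0002]
 [ 0.8449 -0.5349  0.0003]
 [ 0.0003 -0.     -1.    ]]
units to bolt grasp [ 0.0089 -0.007   2.996 ]
world delta->tool, grasp to bin [-5.118   3.2637 -0.0018]
[([143.5, 285.8], 0.69, array([0.8104, 0.2364, 0.003 ])), ([186.3, 286.0], 0.6, array([0.7449, 0.1926, 0.003 ])), ([484.0, 222.7], 0.51, array([ 0.3587, -0.3094,  0.003 ])), ([461.9, 216.7], 0.37, array([ 0.4063, -0.3051,  0.003 ]))]
```

View pics/s4.png

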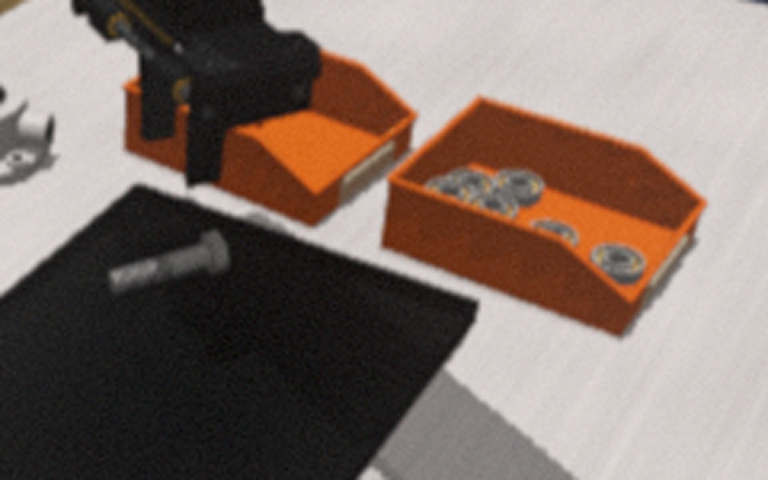

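Request:
arm_command([
  [0.2,0,0,1,0,0,0],
  [0.2,0,0,2,0,0,0],
  [0.2,0,0,2.5,0,0,0],
  [0.2,0,0,3,0,0,0],
  [0.2,0,0,3,0,0,0],
  [-1,0,0,3,0,0,0],
  [-1,0,0,3,0,0,0],
  [-1,0,0,3,0,0,0],
  [-1,0,0,3,0,0,0],
  [-1,0,0,3,0,0,0],
  [-1,0,0,3,0,0,0],
  [-1,0,0,3,0,0,0],
], newtons=35)

```text
time: 22.8
ee_pos: [0.6034, -0.129, 0.0303]
tcp_rot: [0.877, 0.481, 0.0, 0.0]
contact_force: [0.6, 0.2, 0.6]
finger_gap: 0.015
grip_force: 35.0
```

Request:
arm_command([
  [-1,0,0,-1,0,0,0],
  [-1,0,0,-2,0,0,0],
  [-1,0,0,-3,0,0,0],
  [-1,-1,0.65,-3,0,0,0],
  [-1,-2,1.3,-3,0,0,0],
  [-1,-3,1.95,-3,0,0,0],
  [-1,-4,2.6,-3,0,0,0],
  [-1,-5.12,3.26,-3,0,0,0],
  [-1,-5.12,3.26,-3,0,0,0],
  [-1,-5.12,3.26,-3,0,0,0],
  [-1,-5.12,3.26,-3,0,0,0],
])

```text
time: 23.72
ee_pos: [0.6028, -0.3111, 0.1197]
tcp_rot: [0.877, 0.48, -0.0, -0.0]
contact_force: [0.4, 0.4, -1.0]
finger_gap: 0.0149
grip_force: 35.0
```

```bash
python3 - <<'E'
from h import *
s=camera("side");save(s,"s5.png",(290,120,450,230),4.5)
r=read_state();print(r["ee_pos"],r["finger_gap"],r["grip_force"])
E
```

```text
[ 0.60338076 -0.30988074  0.11974168] 0.015246624308158324 34.99572515487671
```

View pics/s5.png

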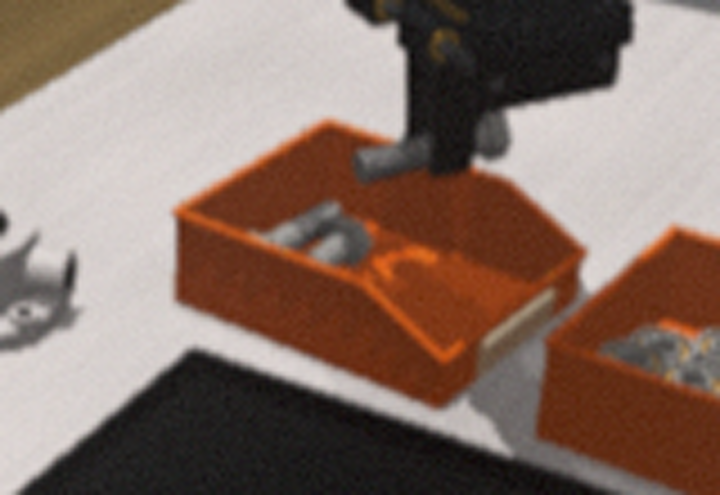

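Request:
arm_command([
  [-1,0,0,1,0,0,0],
  [-1,0,0,2,0,0,0],
  [-1,0,0,2.6,0,0,0],
  [-1,0,0,2.85,0,0,0],
  [-1,0,0,2.96,0,0,0],
  [-1,0,0,2.96,0,0,0],
  [-0.3,0,0,2.96,0,0,0],
  [-0.3,0,0,2.96,0,0,0],
  [-0.3,0,0,2.96,0,0,0],
  [-0.3,0,0,2,0,0,0],
  [-0.3,0,0,1,0,0,0],
  [-0.3,0,0,-1,0,0,0],
])

```text
time: 24.77
ee_pos: [0.602, -0.3106, 0.1315]
tcp_rot: [0.877, 0.48, -0.001, -0.001]
contact_force: [1.2, 0.6, -0.8]
finger_gap: 0.0301
grip_force: 0.0
```

Request:
arm_command([
  [-0.3,6,-4,-2,0,0,0],
  [-0.3,6,-4,-2,0,0,0],
  [-0.3,6,-4,-2,0,0,0],
  [-0.3,6,-4,-2,0,0,0],
  [-0.3,6,-4,-2,0,0,0],
  [-0.3,6,-4,-2,0,0,0],
  [-0.3,6,-4,-2,0,0,0],
  [-0.3,6,-4,-2,0,0,0],
])

```text
time: 25.43
ee_pos: [0.5993, -0.0938, 0.1927]
tcp_rot: [0.876, 0.482, 0.001, 0.0]
contact_force: [0.0, -1.2, 0.1]
finger_gap: 0.0311
grip_force: 0.0
```

```bash
python3 - <<'E'
from h import *
s=camera("side");t=camera("top");save(s,"s6.png");save(t,"t6.png",None,1)
r=read_state();print(r["ee_pos"],r["finger_gap"],r["grip_force"])
E
```

```text
[ 0.59857895 -0.09641617  0.19218917] 0.03066505922667616 0.0
```

View pics/s6.png

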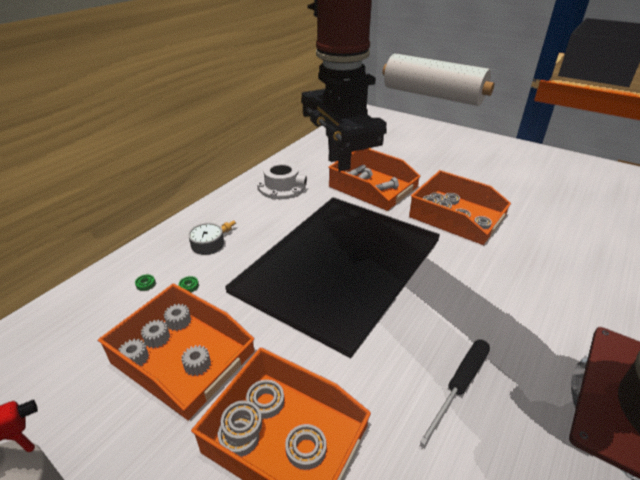

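View pics/t6.png

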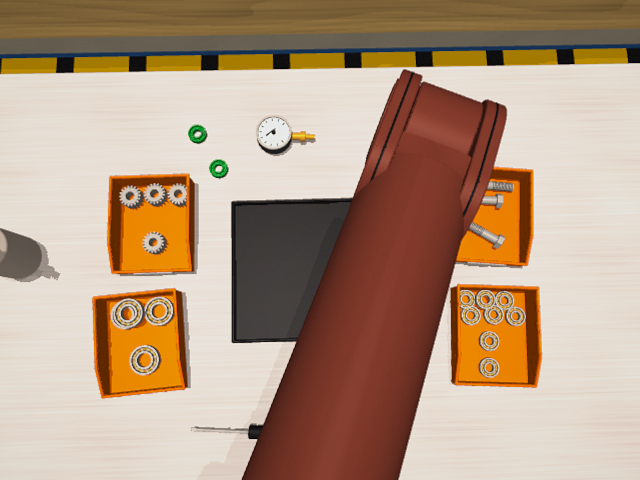

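```bash
python3 -c "
from bench import *
print(close_job())"
```

```text
the job is handed in; nothing more can be done
None
```

The job is handed in: the last pictures show all five parts in their matching bins, flat on the clear floor and released, with the gauge where it was. The bolt's tip is hidden behind the arm in the top view.

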